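# Sort out the loose-capped oil jars

### The job

First test-twist the cap of each of the three amber oil jars where it stands in the wooden caddy: try to unscrew it (anticlockwise) by about an eighth of a turn, and leave the cap where the twist leaves it. Only when all three are tested, take every jar whose cap turned freely, held by its glass body and not lifted by the cap, and stand it upright in the blue tray; the jars whose caps stopped dead after a slight give stay in their pockets. Leave everything else on the bench alone.

Things in the scene. Friction and masses are not known exactly. Their poses are not given: they have to be found in the camera images.
- jar_a_mid (a point): square amber glass jar of finishing oil, 106 tall over its cap, with paper labels; one of three that look alike. Body 58 x 58, from 0 to 80 above the jar's underside; screw cap above it. This point lies on the jar's axis, 66 above its underside, at a good height to hold the glass (14 below the glass's top edge, 40 below the cap's top); x and y are square to the body's flat sides, z up. About 0.3 to 0.6 kg. It stands in one of the caddy's pockets
- shell_a: round black screw cap of jar_a, 52 across and 20 high, upright axis. Origin on the axis, 6 below the cap's top and 100 above the jar's underside (cap from 86 to 106; the glass, wider than the cap, begins 6 below the cap, so fingertips reaching lower than 80 land on it); z up, x points along the white paint line on the cap, which meets a white dash on the jar's top when the cap is untouched. The cap never comes off the jar
- cap_a (a joint): turn of jar_a's cap against its jar, rad: about 0 at the start, growing anticlockwise seen from above (unscrewing); it stays where it is left. A tight cap gives 0.15 on its seal, at about 0.3 N m, and then stops dead; a loose cap goes on turning freely to 1.4, at about 0.05 N m
- jar_b_mid (a point): square amber glass jar of finishing oil, 106 tall over its cap, with paper labels; one of three that look alike. Body 58 x 58, from 0 to 80 above the jar's underside; screw cap above it. This point lies on the jar's axis, 66 above its underside, at a good height to hold the glass (14 below the glass's top edge, 40 below the cap's top); x and y are square to the body's flat sides, z up. About 0.3 to 0.6 kg. It stands in one of the caddy's pockets
- shell_b: round black screw cap of jar_b, 52 across and 20 high, upright axis. Origin on the axis, 6 below the cap's top and 100 above the jar's underside (cap from 86 to 106; the glass, wider than the cap, begins 6 below the cap, so fingertips reaching lower than 80 land on it); z up, x points along the white paint line on the cap, which meets a white dash on the jar's top when the cap is untouched. The cap never comes off the jar
- cap_b (a joint): turn of jar_b's cap against its jar, rad: about 0 at the start, growing anticlockwise seen from above (unscrewing); it stays where it is left. A tight cap gives 0.15 on its seal, at about 0.3 N m, and then stops dead; a loose cap goes on turning freely to 1.4, at about 0.05 N m
- jar_c_mid (a point): square amber glass jar of finishing oil, 106 tall over its cap, with paper labels; one of three that look alike. Body 58 x 58, from 0 to 80 above the jar's underside; screw cap above it. This point lies on the jar's axis, 66 above its underside, at a good height to hold the glass (14 below the glass's top edge, 40 below the cap's top); x and y are square to the body's flat sides, z up. About 0.3 to 0.6 kg. It stands in one of the caddy's pockets
- shell_c: round black screw cap of jar_c, 52 across and 20 high, upright axis. Origin on the axis, 6 below the cap's top and 100 above the jar's underside (cap from 86 to 106; the glass, wider than the cap, begins 6 below the cap, so fingertips reaching lower than 80 land on it); z up, x points along the white paint line on the cap, which meets a white dash on the jar's top when the cap is untouched. The cap never comes off the jar
- cap_c (a joint): turn of jar_c's cap against its jar, rad: about 0 at the start, growing anticlockwise seen from above (unscrewing); it stays where it is left. A tight cap gives 0.15 on its seal, at about 0.3 N m, and then stops dead; a loose cap goes on turning freely to 1.4, at about 0.05 N m
- caddy: fixed brown wooden caddy, 78 (x) x 282 (y) x 38 high, with three square pockets 62 x 62 at y = -100, 0 and 100 that keep the jars from turning (2 play on each side); pocket floor 8 above the bench. Origin at the centre of its underside
- tray: fixed blue open tray, 150 (x) x 230 (y) x 22 high, walls 6, floor 6 thick, empty at the start. Origin at the centre of its underside; room for two jars one beside the other along y
- gouge: bystander, leave alone: carving gouge lying beyond the caddy, 85 to 100 from its centre line, along its y; dark handle, steel blade, 190 long, 22 high. Origin at the centre of its underside
- tin: bystander, leave alone: plain steel tin, 60 across, 75 high, standing 125 to 140 beyond the tray's centre. Origin at the centre of its underside
- sander: bystander, leave alone: cork sanding block 60 x 110 x 36, lying 125 to 140 beyond the tray's centre. Origin at the centre of its underside
Mind the look-alikes: they are no part of the job. What is shaped like the part that bears jar_c_mid but green is not meant.

How it is judged:
On the way, in this order (a step that is already met when the one before it is completed fails the run):
1. all three caps test-twisted: the loose caps turned at least 0.3 rad, the tight one at least 0.08 rad (value of joint cap_b above 0.08 rad and value of joint each of cap_a, cap_c above 0.3 rad and not (x of jar_a_mid in the frame of tray between -0.06 and 0.06 m and y of jar_a_mid in the frame of tray between -0.1 and 0.1 m and z of jar_a_mid in the frame of tray between 0.061 and 0.082 m and angle between jar_a_mid's own z axis and vertical below 0.1 rad) and not (x of jar_c_mid in the frame of tray between -0.06 and 0.06 m and y of jar_c_mid in the frame of tray between -0.1 and 0.1 m and z of jar_c_mid in the frame of tray between 0.061 and 0.082 m and angle between jar_c_mid's own z axis and vertical below 0.1 rad) and distance of each of jar_a_mid, jar_b_mid, jar_c_mid from where it was at the start of the episode below 0.03 m), for 0.1 s.
2. the first loose-capped jar stands in the tray (((x of jar_a_mid in the frame of tray between -0.06 and 0.06 m and y of jar_a_mid in the frame of tray between -0.1 and 0.1 m and z of jar_a_mid in the frame of tray between 0.061 and 0.082 m and angle between jar_a_mid's own z axis and vertical below 0.1 rad) or (x of jar_c_mid in the frame of tray between -0.06 and 0.06 m and y of jar_c_mid in the frame of tray between -0.1 and 0.1 m and z of jar_c_mid in the frame of tray between 0.061 and 0.082 m and angle between jar_c_mid's own z axis and vertical below 0.1 rad))), for 0.2 s.
At the end, for the whole second after the job is handed in: Both loose-capped jars stand upright (0.1 rad) on the tray floor, axes within 60 mm (x) and 100 mm (y) of its centre; the tight jar is in its pocket within 12 mm of its start, upright (0.08 rad); caps still turned as tested (loose over 0.3 rad, tight over 0.08 rad) (x of jar_a_mid in the frame of tray between -0.06 and 0.06 m and y of jar_a_mid in the frame of tray between -0.1 and 0.1 m and z of jar_a_mid in the frame of tray between 0.061 and 0.082 m and angle between each of jar_a_mid, jar_c_mid's own z axis and vertical below 0.1 rad and x of jar_c_mid in the frame of tray between -0.06 and 0.06 m and y of jar_c_mid in the frame of tray between -0.1 and 0.1 m and z of jar_c_mid in the frame of tray between 0.061 and 0.082 m and distance of jar_b_mid from where it was at the start of the episode below 0.012 m and angle between jar_b_mid's own z axis and vertical below 0.08 rad and value of joint cap_b above 0.08 rad and value of joint each of cap_a, cap_c above 0.3 rad); the robot touches nothing.
It fails at once if a jar lifted more than 25 mm with the fingers on its cap ((height (world z) of jar_a_mid above 0.099 m and contact force between the fingers and shell_a above 2 N) or (height (world z) of jar_b_mid above 0.099 m and contact force between the fingers and shell_b above 2 N) or (height (world z) of jar_c_mid above 0.099 m and contact force between the fingers and shell_c above 2 N)).
It fails at once if the tight-capped jar taken from its pocket (moved more than 40 mm) (distance of jar_b_mid from where it was at the start of the episode above 0.04 m).
It fails at once if the gouge, tin or sanding block moved by more than 30 mm (distance of any of gouge, tin, sander from where it was at the start of the episode above 0.03 m).
It also fails if it takes over 72 s, if anything falls off the work surface, if the arm or the gripper's body presses on something with over 40 N, if the wrist force passes 120 N, or if a joint passes its speed limit or range.

### The arm

A 7-joint arm with a two-finger parallel gripper is mounted at the origin on the work surface. World frame = base frame: x ahead of the robot, y to its left, z up, the work surface at z = 0. Lengths are in m, angles in rad, forces in N, time in s.
With the tool pointing down it reaches from about 0.4 to 0.85 m from the base axis. Payload 10.4 kg.
Tool frame: the origin (TCP) lies on the centre line of the jaws, within the pads' length; the fingertips stand 17 mm ahead of it and the grasp point (between the pads) lies 2 mm behind it (manip.tcp_to_tips is the distance from the TCP to the fingertips, in m); z points along the fingers, x is the direction in which the jaws open and shut, and the axes are right-handed (so a half turn about z gives the same grasp; the last joint's range is limited). The gripper opens to 85 mm and grips with 20 to 120 N. Pads are 22 mm wide; open, the fingers measure 114 mm over their backs; the gripper's body (76 mm by 85 mm) begins 54 mm behind the grasp point. The pads swing forward as they close: fully open they stand 13 mm farther back than shut.
Start: joints at [1.293, 0.332, -0.065, 1.46, 0.022, 1.35, -0.088], TCP at [0.158, -0.605, 0.248] pointing down, gripper open.
Joint ranges: [-2.6, 2.6], [-0.5, 2.12], [-1.47, 1.34], [0.16, 2.42], [-1.27, 4.41], [0.06, 2.06], [-2.6, 2.6]. Speed limits (rad/s): [2.22, 2.22, 2.79, 2.79, 3.14, 3.14, 3.14].

### API

Orientations are given as a unit quaternion [x, y, z, w].
In Python, from workcell import manip gives the robot as it stands.
- The arm moves only by the shell command python3 -m pendant 'ROWS' [FORCE]. ROWS is JSON, a list of rows, each a list of 3 entries, a list of its own where there are three numbers: the shift along the world's x, y, z in cm, then the turn, a rotation vector about the world's x, y, z in degrees, then the closure in counts, from 0 (fully open) to 255 (shut). A call has 1 to 12 rows; each row shifts and turns the pose as measured when the row begins; what a row does not reach is not made up. A row lasts 1/8 s, in which the tool goes at most 62.5 mm and 10.7 degrees, less where a joint would pass 70% of its speed; a pose out of reach is approached as far as the arm can. A call is refused whole if a number of a shift passes 6.25 or a number of a turn 10.7, either way. A call with a gripper value outside its range is refused whole. The fingers move at their own pace and stop on an object; FORCE is the grip in N (left out, the last holds). Time passes only in rows, so rows that do not move let the fingers close. It gives the time, the measured TCP pose, the force and the opening at its end, in the units of the state.
- manip.get_obs(): the state, without advancing time (a new reading comes with each control period).
- manip.camera(name): name is "side" or "top"; returns a dict with "pixels" (400x640x3 uint8, red, green, blue), "range_z" (400x640 float32, m along the optical axis (not along the pixel's ray), 0 where there is no reading), "K" (3x3 intrinsics, pixels), "origin" and "rotation" of the camera in the world. Camera axes: x right, y down, z forward; pixel columns grow to the right and rows downward; lengths in m; the calibration is good to about 2 mm. A picture is of the moment at which its call begins.
- manip.hand_in(): hands the job in, once; it reports no verdict.
The state is a dict: "clock": time; "joint_pos": joint angles; "joint_velocities": joint speeds; "tau": joint torques, N m; "position": TCP position; "ee_rot": TCP orientation; "ft_force": force on the tool from outside, world axes, zero at the start; "torque": the same for the moment, N m; "grip_width": opening from 0.0 (shut) to 1.0 (fully open).
Only numpy, scipy, OpenCV 4.12 (cv2) and the standard library are available. Lean on these libraries where they do the work, as an engineer would, in place of code of your own. Each camera call takes 0.05 s, during which the arm holds its last target.

## Working session

There is one attempt and no reset: what is moved stays moved. The work goes in short steps, Python scripts to look and compute and a shell command to move; the robot and the scene stay as the last step left them, time stands still between calls to the robot, and variables do not carry over. Pictures are saved under pics/ and viewed, and the job is handed in when it is done.

```bash
ls; mkdir -p pics
python3 - <<'E'
from workcell import manip
import cv2,numpy as np
o=manip.get_obs();print({k:np.round(v,3).tolist() for k,v in o.items()})
for n in("side","top"):
    c=manip.camera(n);cv2.imwrite(f"pics/{n}0.png",c["pixels"][...,::-1]);np.savez(f"pics/{n}0.npz",**c)
    print(n,c["K"].tolist(),c["origin"],np.round(c["rotation"],4).tolist())
E
```

```text
pics
{'clock': 0.0, 'joint_pos': [1.293, 0.333, -0.065, 1.461, 0.022, 1.35, -0.088], 'joint_velocities': [0.001, 0.002, -0.002, -0.0, -0.0, -0.001, 0.001], 'tau': [-0.0, -62.545, 0.049, -39.16, 0.016, 0.01, 0.0], 'position': [0.157, -0.604, 0.248], 'ee_rot': [0.791, -0.612, -0.001, -0.0], 'ft_force': [-0.19, -0.509, -0.174], 'torque': [-0.004, -0.01, 0.069], 'grip_width': 0.999}
side [[389.33428166631313, 0.0, 319.9523955850461], [0.0, 389.33428166631313, 191.20443507009213], [0.0, 0.0, 1.0]] [0.22532659 0.53063536 0.93860123] [-0.2441, 0.9119, -0.3185, 0.0861]
top [[507.59667833001566, 0.0, 312.1236027009704], [0.0, 507.59667833001566, 206.24834569707832], [0.0, 0.0, 1.0]] [ 0.45175067 -0.08263307  1.46067824] [0.7136, -0.6989, 0.0349, -0.0351]
```

View pics/top0.png

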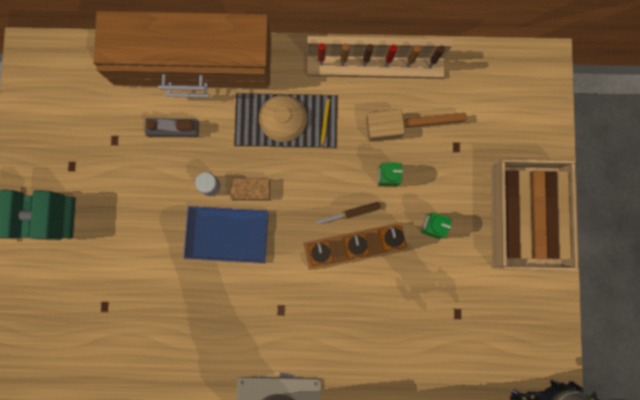

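View pics/side0.png

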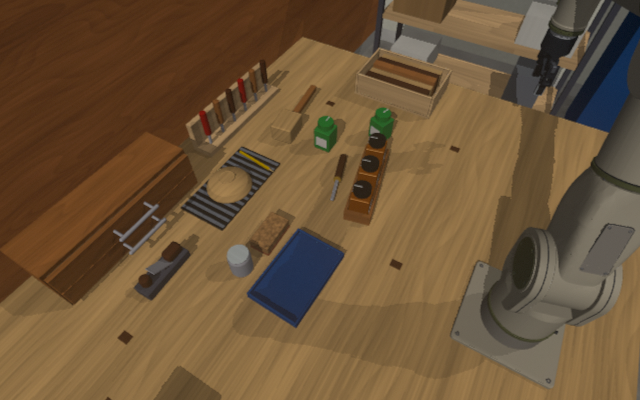

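Top view: jars in the caddy at about (320,252), (357,244) and (394,237), tray around (227,235), and green look-alikes at (391,174) and (437,225). Next I'll enlarge and measure.

```bash
cat > h.py <<'E'
import numpy as np,cv2
from scipy.spatial.transform import Rotation as R
from workcell import manip
def cloud(c):
    K=c["K"];z=c["range_z"];v,u=np.mgrid[0:400,0:640]
    p=np.stack([(u-K[0,2])/K[0,0]*z,(v-K[1,2])/K[1,1]*z,z],-1)
    r=np.array(c["rotation"]);r=r if r.shape==(3,3) else R.from_quat(r).as_matrix()
    return p@r.T+c["origin"]
def crop(c,u0,v0,w,h,s,name):
    im=c["pixels"][v0:v0+h,u0:u0+w,::-1];cv2.imwrite(name,cv2.resize(im,None,fx=s,fy=s,interpolation=cv2.INTER_CUBIC))
def ray(c,u,v,z):
    K=c["K"];r=np.array(c["rotation"]);r=r if r.shape==(3,3) else R.from_quat(r).as_matrix()
    d=r@np.array([(u-K[0,2])/K[0,0],(v-K[1,2])/K[1,1],1]);o=np.array(c["origin"]);return o+d*(z-o[2])/d[2]
E
python3 - <<'E'
from h import *
c=dict(np.load("pics/top0.npz"));P=cloud(c)
crop(c,295,215,130,65,6,"pics/t0c.png")
print("bench",np.round(P[300,200:400:50],3).tolist())
for n in("top","side"):
    c=dict(np.load(f"pics/{n}0.npz"));P=cloud(c)
    hgt=P[...,2];px=c["pixels"].astype(int)
    m=(hgt>.1)&(hgt<.125)&(px.max(-1)<90)&(P[...,0]>.2)&(P[...,0]<.6)&(np.abs(P[...,1]+.15)<.3)
    nn,l,s,ce=cv2.connectedComponentsWithStats(m.astype(np.uint8))
    for i in range(1,nn):
        if s[i,4]>20: 
            q=P[l==i];print(n,ce[i].round(1),s[i,4],q.mean(0).round(4),((q.min(0)+q.max(0))/2).round(4),np.ptp(q,axis=0).round(3))
    b=(px[...,2]>px[...,0]*1.6)&(px[...,2]>60)&(hgt<.04)&(hgt>-.01)
    nn,l,s,ce=cv2.connectedComponentsWithStats(b.astype(np.uint8))
    i=1+s[1:,4].argmax();q=P[l==i];print("tray",ce[i],q.mean(0).round(3),np.percentile(q[:,2],[5,50,98]).round(3),cv2.minAreaRect((q[q[:,2]>.015][:,:2]*1000).astype(np.float32)))
    br=(hgt>.03)&(hgt<.048)&(P[...,0]>.3)&(P[...,0]<.55)&(P[...,1]<0)&(P[...,1]>-.33)&(px[...,0]>px[...,1]*1.4)
    q=P[br]
    print("caddy",br.sum(),cv2.minAreaRect((q[:,:2]*1000).astype(np.float32)),q[:,2].mean())
E
```

```text
bench [[0.323, 0.232, 0.002], [0.326, 0.089, 0.006], [0.329, -0.052, 0.004], [0.331, -0.194, -0.0]]
top [394.2 237.8] 278 [ 0.5059 -0.3001  0.1137] [ 0.507  -0.3013  0.1118] [0.051 0.051 0.023]
top [357.6 245.4] 270 [ 0.4839 -0.2033  0.1142] [ 0.4849 -0.2032  0.1129] [0.048 0.051 0.02 ]
top [320.7 253.1] 254 [ 0.4615 -0.1061  0.1144] [ 0.4619 -0.1057  0.115 ] [0.048 0.05  0.015]
tray [229.34847614 233.96175963] [0.511 0.154 0.007] [0.002 0.007 0.021] ((510.98748779296875, 151.53890991210938), (201.198486328125, 139.8303680419922), 87.84064483642578)
caddy 1204 ((484.0550537109375, -200.9788055419922), (77.8487319946289, 276.110595703125), 12.921479225158691) 0.038321719531239244
side [380.8 116.7] 25 [ 0.5421 -0.409   0.1039] [ 0.5428 -0.413   0.1042] [0.045 0.024 0.007]
side [376.8 139.9] 203 [ 0.5057 -0.2969  0.1119] [ 0.5076 -0.3018  0.1094] [0.052 0.054 0.018]
side [369.5 163.2] 231 [ 0.4835 -0.1996  0.1117] [ 0.4854 -0.2027  0.1088] [0.051 0.054 0.017]
side [361.7 188.8] 260 [ 0.4609 -0.1026  0.1122] [ 0.4629 -0.1065  0.1086] [0.051 0.054 0.017]
tray [296.93834829 274.48286174] [0.511 0.158 0.008] [0.003 0.006 0.023] ((509.4194641113281, 161.31350708007812), (230.85667419433594, 148.0001983642578), 87.66110229492188)
caddy 443 ((483.5188903808594, -197.2074432373047), (77.0834732055664, 270.7091979980469), 12.90742301940918) 0.037945924861887845
```

View pics/t0c.png

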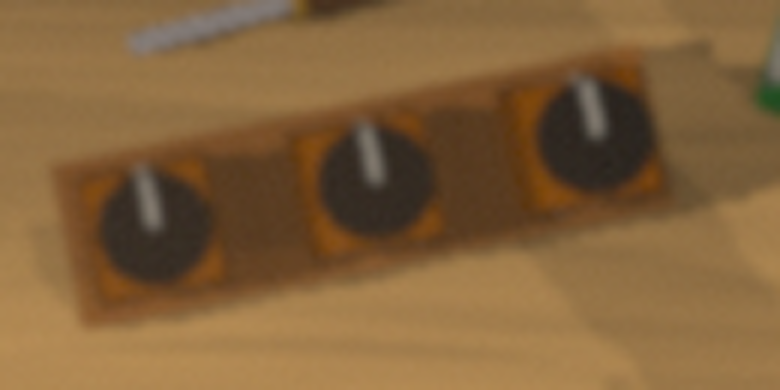

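The caps form a row at about (0.462,-0.106), (0.485,-0.203) and (0.507,-0.300). They are 100 mm apart with tops at z≈0.114, and the caddy yaw is 13°, all consistent with the given sizes. The tray is at about (0.510,0.159), yaw -2°. I'll move over the far-right jar first.

```bash
python3 -m pendant '[[[3.5,3.0,0],[0,0,4.3],0],[[3.5,3.0,0],[0,0,4.3],0],[[3.5,3.0,0],[0,0,4.3],0],[[3.5,3.0,0],[0,0,4.3],0],[[3.5,3.0,0],[0,0,4.3],0],[[3.5,3.0,0],[0,0,4.3],0],[[3.5,3.0,0],[0,0,4.3],0],[[3.5,3.0,0],[0,0,4.3],0],[[3.5,3.0,0],[0,0,4.3],0],[[3.5,3.0,0],[0,0,4.3],0],[[0,0,0],[0,0,0],0]]' 40
cat >> h.py <<'E'
def st():
    o=manip.get_obs();r=R.from_quat(o["ee_rot"]).as_matrix()
    print("t",round(float(o["clock"]),2),"pos",np.round(o["position"],4),"yaw",round(np.degrees(np.arctan2(r[1,0],r[0,0])),2),"zax",np.round(r[:,2],3),"F",np.round(o["ft_force"],2),"T",np.round(o["torque"],3),"w",round(float(o["grip_width"]),3))
E
python3 -c "
from h import *
st();print(manip.tcp_to_tips)"
```

```text
clock: 1.48
position: [0.5139, -0.2912, 0.2431]
ee_rot: [0.963, -0.268, -0.004, -0.001]
ft_force: [0.6, -0.7, -0.5]
grip_width: 0.999
t 1.48 pos [ 0.5139 -0.2912  0.2431] yaw -31.09 zax [-0.007  0.004 -1.   ] F [ 0.61 -0.71 -0.49] T [-0.04   0.038 -0.015] w 0.999
0.017
```

```bash
python3 -m pendant '[[[-0.7,-0.9,-3],[0,0,0],0],[[0,0,-4],[0,0,0],0],[[0,0,-4],[0,0,0],0],[[0,0,0],[0,0,0],0]]' ; python3 -c "
from h import *
st()
c=manip.camera('top');crop(c,340,200,120,80,5,'pics/t1.png')"
```

```text
clock: 1.98
position: [0.504, -0.303, 0.1299]
ee_rot: [0.963, -0.27, -0.005, -0.0]
ft_force: [-0.1, -0.5, 0.5]
grip_width: 0.998
t 1.98 pos [ 0.504  -0.303   0.1299] yaw -31.36 zax [-0.009  0.003 -1.   ] F [-0.12 -0.53  0.54] T [ 0.029  0.004 -0.02 ] w 0.998
```

View pics/t1.png

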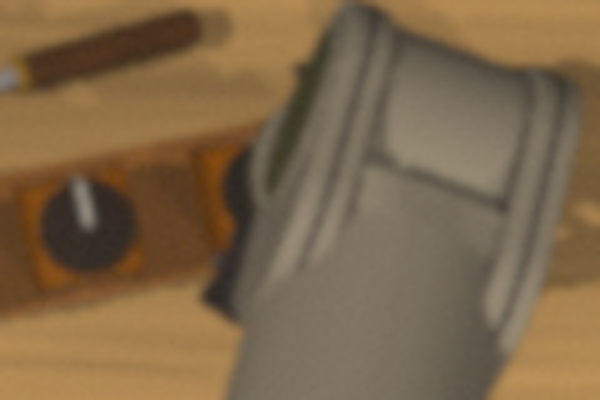

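```bash
python3 -m pendant '[[[0.3,0.25,-1.3],[0,-0.5,0],0],[[0,0,-0.7],[0,0,0],0],[[0,0,0],[0,0,0],0]]' ; python3 -c "
from h import *
st()"; python3 -m pendant '[[[0,0,0],[0,0,0],150],[[0,0,0],[0,0,0],255],[[0,0,0],[0,0,0],255],[[0,0,0],[0,0,0],255],[[0,0,0],[0,0,0],255]]' 40; python3 -c "
from h import *
st()"
```

```text
clock: 2.4
position: [0.51, -0.3022, 0.1148]
ee_rot: [0.963, -0.271, 0.004, -0.0]
ft_force: [-0.5, -0.2, 0.1]
grip_width: 1.0
t 2.4 pos [ 0.51   -0.3022  0.1148] yaw -31.41 zax [ 0.008 -0.002 -1.   ] F [-0.54 -0.17  0.12] T [0.029 0.028 0.013] w 1.0
clock: 3.02
position: [0.5102, -0.3022, 0.1161]
ee_rot: [0.963, -0.271, 0.004, 0.0]
ft_force: [-0.8, 0.7, -0.0]
grip_width: 0.594
t 3.02 pos [ 0.5102 -0.3022  0.1161] yaw -31.4 zax [ 0.008 -0.003 -1.   ] F [-0.8   0.73 -0.02] T [ 0.094  0.224 -0.039] w 0.594
```

```bash
python3 -m pendant '[[[0,0,0],[0,0,0],0],[[0,0,0],[0,0,0],0],[[-0.2,0.1,-0.7],[0,0,0],0],[[0,0,0],[0,0,0],0],[[0,0,0],[0,0,0],255],[[0,0,0],[0,0,0],255],[[0,0,0],[0,0,0],255],[[0,0,0],[0,0,0],255],[[0,0,0],[0,0,0],255]]' 50; python3 -c "
from h import *
st()"
```

```text
clock: 4.15
position: [0.5084, -0.3014, 0.109]
ee_rot: [0.963, -0.271, 0.005, 0.0]
ft_force: [-0.6, -0.6, 0.6]
grip_width: 0.591
t 4.15 pos [ 0.5084 -0.3014  0.109 ] yaw -31.41 zax [ 0.009 -0.003 -1.   ] F [-0.59 -0.62  0.59] T [ 0.108  0.145 -0.019] w 0.591
```

Cap gripped (0.59 × 85 ≈ 50 mm). Now the twist.

```bash
python3 -m pendant '[[[0,0,0],[0,0,8],255],[[0,0,0],[0,0,8],255],[[0,0,0],[0,0,0],255]]'; python3 -c "
from h import *
st()"; python3 -m pendant '[[[0,0,0],[0,0,6],255],[[0,0,0],[0,0,0],255]]'; python3 -c "
from h import *
st()"
```

```text
clock: 4.53
position: [0.5085, -0.3015, 0.1089]
ee_rot: [0.991, -0.131, 0.005, -0.0]
ft_force: [-0.7, -0.0, 2.2]
grip_width: 0.591
t 4.53 pos [ 0.5085 -0.3015  0.1089] yaw -15.05 zax [ 0.01  -0.001 -1.   ] F [-0.69 -0.04  2.25] T [0.14  0.197 0.055] w 0.591
clock: 4.78
position: [0.5084, -0.3015, 0.1089]
ee_rot: [0.997, -0.081, 0.005, -0.001]
ft_force: [-1.2, 0.7, 1.6]
grip_width: 0.587
t 4.78 pos [ 0.5084 -0.3015  0.1089] yaw -9.34 zax [ 0.01   0.001 -1.   ] F [-1.23  0.72  1.6 ] T [0.095 0.178 0.006] w 0.587
```

Torque is only about 0.03 N m after 22°, so this cap turns freely. I'll complete 45°, then release and lift.

```bash
python3 -m pendant '[[[0,0,0],[0,0,8],255],[[0,0,0],[0,0,8],255],[[0,0,0],[0,0,7],255],[[0,0,0],[0,0,0],255]]'; python3 -c "
from h import *
st()"; python3 -m pendant '[[[0,0,0],[0,0,0],0],[[0,0,0],[0,0,0],0],[[0,0,0],[0,0,0],0],[[0,0,5],[0,0,0],0],[[0,0,5],[0,0,0],0],[[-2.3,5,0],[0,-0.5,-10],0],[[-2.2,5,0],[0,0,-10],0],[[0,0,0],[0,0,-10],0],[[0,0,0],[0,0,-10],0],[[0,0,0],[0,0,-5],0],[[0,0,0],[0,0,0],0]]'; python3 -c "
from h import *
st()
c=manip.camera('side');crop(c,320,100,110,130,5,'pics/s2.png')
c=manip.camera('top');crop(c,295,200,130,80,6,'pics/t2.png')"
```

```text
clock: 5.28
position: [0.508, -0.3015, 0.1089]
ee_rot: [0.993, 0.115, 0.004, -0.002]
ft_force: [-0.4, 1.4, 2.9]
grip_width: 0.59
t 5.28 pos [ 0.508  -0.3015  0.1089] yaw 13.2 zax [ 0.008  0.004 -1.   ] F [-0.42  1.41  2.88] T [0.166 0.221 0.009] w 0.59
clock: 6.65
position: [0.4622, -0.1977, 0.2125]
ee_rot: [0.956, -0.293, 0.011, 0.003]
ft_force: [-0.0, 0.7, 0.6]
grip_width: 0.997
t 6.65 pos [ 0.4622 -0.1977  0.2125] yaw -34.06 zax [ 0.02  -0.011 -1.   ] F [-0.01  0.66  0.58] T [-0.015 -0.038  0.048] w 0.997
```

View pics/s2.png

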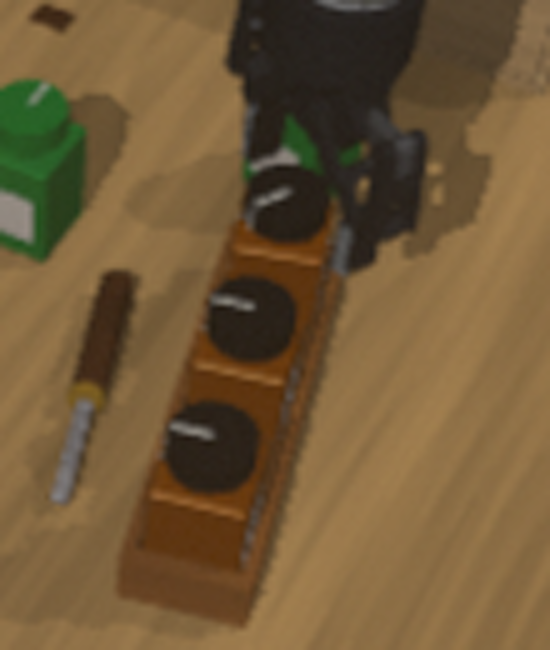

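View pics/t2.png

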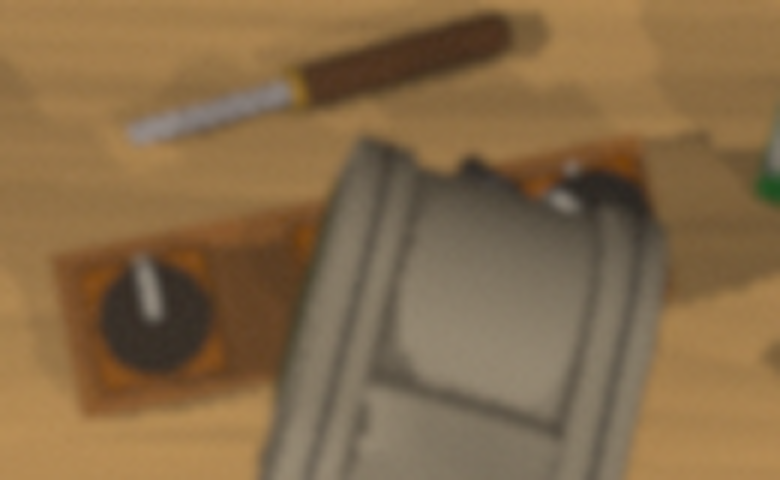

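The side crop shows the far cap's line at (270,196), clearly rotated from its two neighbours, so it turned freely. Next is the middle cap.

```bash
python3 -m pendant '[[[2.3,-0.5,0],[0.6,1.1,0],0],[[0,0,0],[0,0,0],0],[[0,0,-4],[0,0,0],0],[[0,0,-3],[0,0,0],0],[[0,0,0],[0,0,0],0]]'; python3 -c "
from h import *
st()"
```

```text
clock: 7.38
position: [0.4846, -0.2032, 0.1412]
ee_rot: [0.957, -0.289, 0.001, 0.0]
ft_force: [-0.6, 0.1, 0.1]
grip_width: 1.002
t 7.38 pos [ 0.4846 -0.2032  0.1412] yaw -33.64 zax [ 0.001 -0.001 -1.   ] F [-0.57  0.06  0.13] T [-0.001 -0.015 -0.009] w 1.002
```

```bash
python3 -m pendant '[[[0.05,0,-1.6],[0,0,0],0],[[0,0,-1.5],[0,0,0],0],[[0,0,0],[0,0,0],0],[[0,0,0],[0,0,0],255],[[0,0,0],[0,0,0],255],[[0,0,0],[0,0,0],255],[[0,0,0],[0,0,0],255],[[0,0,0],[0,0,0],255]]' 50; python3 -c "
from h import *
st()"
```

```text
clock: 8.38
position: [0.4865, -0.204, 0.1118]
ee_rot: [0.957, -0.289, 0.003, 0.001]
ft_force: [1.2, -0.1, -1.8]
grip_width: 0.585
t 8.38 pos [ 0.4865 -0.204   0.1118] yaw -33.6 zax [ 0.006 -0.003 -1.   ] F [ 1.16 -0.1  -1.85] T [ 0.014 -0.014  0.007] w 0.585
```

```bash
python3 -m pendant '[[[0,0,0],[0,0,8],255],[[0,0,0],[0,0,8],255],[[0,0,0],[0,0,0],255]]'; python3 -c "
from h import *
st()"; python3 -m pendant '[[[0,0,0],[0,0,3],255],[[0,0,0],[0,0,0],255]]'; python3 -c "
from h import *
st()"
```

```text
clock: 8.75
position: [0.4862, -0.2038, 0.1118]
ee_rot: [0.989, -0.15, 0.003, 0.0]
ft_force: [-0.0, -0.2, -0.7]
grip_width: 0.588
t 8.75 pos [ 0.4862 -0.2038  0.1118] yaw -17.24 zax [ 0.006 -0.001 -1.   ] F [-0.01 -0.17 -0.72] T [ 0.07  -0.007  0.101] w 0.588
clock: 9.0
position: [0.4862, -0.2038, 0.1118]
ee_rot: [0.992, -0.127, 0.003, 0.0]
ft_force: [-0.2, -0.2, -0.0]
grip_width: 0.59
t 9.0 pos [ 0.4862 -0.2038  0.1118] yaw -14.57 zax [ 0.006 -0.001 -1.   ] F [-0.17 -0.23 -0.  ] T [0.071 0.104 0.05 ] w 0.59
```

Also free (0.05 N m after 19°). Finishing the turn.

```bash
python3 -m pendant '[[[0,0,0],[0,0,9],255],[[0,0,0],[0,0,9],255],[[0,0,0],[0,0,8],255],[[0,0,0],[0,0,0],255]]'; python3 -c "
from h import *
st()"; python3 -m pendant '[[[0,0,0],[0,0,0],0],[[0,0,0],[0,0,0],0],[[0,0,0],[0,0,0],0],[[0,0,5],[0,0,0],0],[[0,0,5],[0,0,0],0],[[-1.3,5,0],[0,0,-10],0],[[-1.2,4.5,0],[0,0,-10],0],[[0,0,0],[0,0,-10],0],[[0,0,0],[0,0,-10],0],[[0,0,0],[0,0,-5],0],[[0,0,0],[0,0,0],0]]'; python3 -c "
from h import *
st()
c=manip.camera('side');crop(c,320,100,110,130,5,'pics/s3.png')"
```

```text
clock: 9.5
position: [0.4856, -0.2038, 0.1118]
ee_rot: [0.995, 0.099, 0.002, -0.0]
ft_force: [0.7, -0.4, -0.2]
grip_width: 0.585
t 9.5 pos [ 0.4856 -0.2038  0.1118] yaw 11.33 zax [ 0.004  0.001 -1.   ] F [ 0.68 -0.37 -0.2 ] T [0.088 0.009 0.066] w 0.585
clock: 10.88
position: [0.4606, -0.1051, 0.2163]
ee_rot: [0.951, -0.308, 0.005, 0.001]
ft_force: [0.7, -0.8, -0.2]
grip_width: 0.997
t 10.88 pos [ 0.4606 -0.1051  0.2163] yaw -35.89 zax [ 0.009 -0.005 -1.   ] F [ 0.7  -0.84 -0.23] T [0.021 0.014 0.019] w 0.997
```

View pics/s3.png

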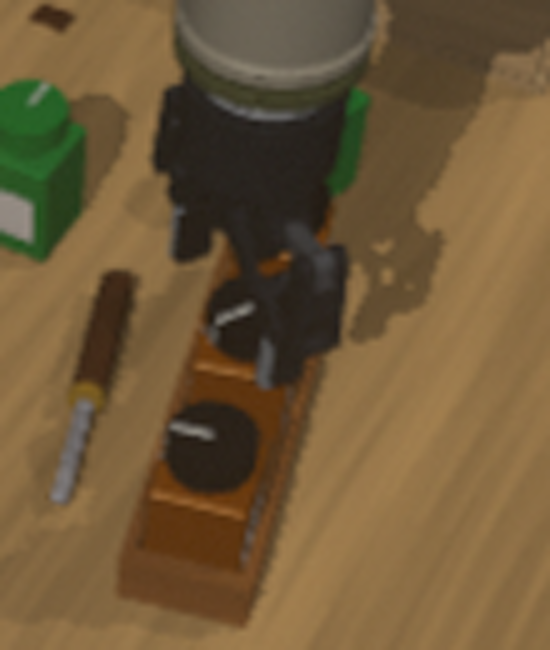

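The middle cap's line at (232,317) has turned as well. On to the last cap, which should be the tight one.

```bash
python3 -m pendant '[[[0.15,-0.1,-4],[0.3,0.5,0],0],[[0,0,-4],[0,0,0],0],[[0,0,0],[0,0,0],0]]'; python3 -c "
from h import *
st()"
```

```text
clock: 11.3
position: [0.4626, -0.1066, 0.1354]
ee_rot: [0.952, -0.305, 0.001, -0.0]
ft_force: [0.6, 0.4, 0.5]
grip_width: 1.001
t 11.3 pos [ 0.4626 -0.1066  0.1354] yaw -35.54 zax [ 0.002 -0.    -1.   ] F [0.57 0.45 0.48] T [ 0.03  -0.034  0.04 ] w 1.001
```

```bash
python3 -m pendant '[[[0,0,-1.3],[0,0,0],0],[[0,0,-1.2],[0,0,0],0],[[0,0,0],[0,0,0],0],[[0,0,0],[0,0,0],255],[[0,0,0],[0,0,0],255],[[0,0,0],[0,0,0],255],[[0,0,0],[0,0,0],255],[[0,0,0],[0,0,0],255]]' 50; python3 -c "
from h import *
st()"; python3 -m pendant '[[[0,0,0],[0,0,6],255],[[0,0,0],[0,0,0],255]]'; python3 -c "
from h import *
st()"
```

```text
clock: 12.3
position: [0.4647, -0.107, 0.1131]
ee_rot: [0.952, -0.305, 0.004, 0.0]
ft_force: [-0.5, 0.3, -0.2]
grip_width: 0.59
t 12.3 pos [ 0.4647 -0.107   0.1131] yaw -35.46 zax [ 0.007 -0.002 -1.   ] F [-0.51  0.25 -0.24] T [0.025 0.102 0.004] w 0.59
clock: 12.55
position: [0.4645, -0.1071, 0.1131]
ee_rot: [0.967, -0.254, 0.003, -0.0]
ft_force: [-1.8, 0.1, 0.5]
grip_width: 0.591
t 12.55 pos [ 0.4645 -0.1071  0.1131] yaw -29.41 zax [ 0.007 -0.002 -1.   ] F [-1.83  0.06  0.47] T [0.04  0.268 0.016] w 0.591
```

```bash
python3 -m pendant '[[[0,0,0],[0,0,4],255],[[0,0,0],[0,0,0],255]]'; python3 -c "
from h import *
st()"; python3 -m pendant '[[[0,0,0],[0,0,3],255],[[0,0,0],[0,0,0],255]]'; python3 -c "
from h import *
st()"
```

```text
clock: 12.8
position: [0.4644, -0.1072, 0.1131]
ee_rot: [0.975, -0.222, 0.003, -0.0]
ft_force: [-1.4, 0.3, 0.4]
grip_width: 0.587
t 12.8 pos [ 0.4644 -0.1072  0.1131] yaw -25.64 zax [ 0.006 -0.001 -1.   ] F [-1.37  0.32  0.42] T [0.07  0.229 0.015] w 0.587
clock: 13.05
position: [0.4642, -0.1069, 0.1131]
ee_rot: [0.98, -0.199, 0.003, -0.001]
ft_force: [-1.0, 1.2, 0.1]
grip_width: 0.588
t 13.05 pos [ 0.4642 -0.1069  0.1131] yaw -22.97 zax [ 0.006 -0.    -1.   ] F [-0.96  1.15  0.1 ] T [ 0.254  0.163 -0.098] w 0.588
```

```bash
python3 -m pendant '[[[0,0,0],[0,0,3],255],[[0,0,0],[0,0,0],255]]'; python3 -c "
from h import *
st()"; python3 -m pendant '[[[0,0,0],[0,0,2],255],[[0,0,0],[0,0,0],255]]'; python3 -c "
from h import *
st()"
```

```text
clock: 13.3
position: [0.4642, -0.1068, 0.1131]
ee_rot: [0.984, -0.178, 0.003, -0.001]
ft_force: [-2.5, 2.0, 1.5]
grip_width: 0.591
t 13.3 pos [ 0.4642 -0.1068  0.1131] yaw -20.47 zax [ 0.006  0.001 -1.   ] F [-2.48  1.98  1.46] T [ 0.466  0.225 -1.391] w 0.591
clock: 13.55
position: [0.4644, -0.106, 0.1131]
ee_rot: [0.987, -0.161, 0.003, -0.002]
ft_force: [-1.5, 1.9, 0.2]
grip_width: 0.581
t 13.55 pos [ 0.4644 -0.106   0.1131] yaw -18.59 zax [ 0.006  0.003 -1.   ] F [-1.55  1.9   0.2 ] T [ 0.43   0.282 -0.948] w 0.581
```

Resistance jumped to -1.4 N m, so this cap stopped dead: it's the tight one. Releasing, moving clear and checking all three.

```bash
python3 -m pendant '[[[0,0,0],[0,0,0],0],[[0,0,0],[0,0,0],0],[[0,0,0],[0,0,0],0],[[0,0,5],[0,0,0],0],[[0,0,5],[0,0,0],0],[[0,6,0],[0,0,8],0],[[0,6,0],[0,0,8],0],[[0,6,0],[0,0,8],0],[[0,0,0],[0,0,8],0],[[0,0,0],[0,0,0],0]]'; python3 -c "
from h import *
st()
c=manip.camera('side');crop(c,320,100,110,130,5,'pics/s4.png')
c=manip.camera('top');crop(c,295,200,130,80,6,'pics/t4.png')
P=cloud(c);hgt=P[...,2];px=c['pixels'].astype(int)
m=(hgt>.1)&(hgt<.125)&(px.max(-1)<90)&(P[...,0]>.4)&(P[...,0]<.6)&(P[...,1]<-.06)
nn,l,s,ce=cv2.connectedComponentsWithStats(m.astype(np.uint8))
for i in range(1,nn):
  if s[i,4]>20:
    q=P[l==i];print(ce[i].round(1),s[i,4],q.mean(0).round(4),((q.min(0)+q.max(0))/2).round(4))
"
```

```text
clock: 14.8
position: [0.4646, 0.0781, 0.2178]
ee_rot: [0.992, 0.125, 0.006, -0.001]
ft_force: [0.1, -0.3, -1.1]
grip_width: 0.998
t 14.8 pos [0.4646 0.0781 0.2178] yaw 14.4 zax [ 0.011  0.003 -1.   ] F [ 0.13 -0.31 -1.13] T [ 0.041 -0.022 -0.008] w 0.998
[440.6 223.8] 238 [ 0.5461 -0.425   0.1064] [ 0.5458 -0.4282  0.1069]
[394.3 237.3] 288 [ 0.5072 -0.3004  0.1141] [ 0.507  -0.3013  0.1128]
[357.8 245. ] 279 [ 0.4848 -0.2037  0.1143] [ 0.4849 -0.2032  0.1117]
[320.8 253. ] 259 [ 0.4619 -0.1063  0.1142] [ 0.4619 -0.1056  0.1137]
```

View pics/s4.png

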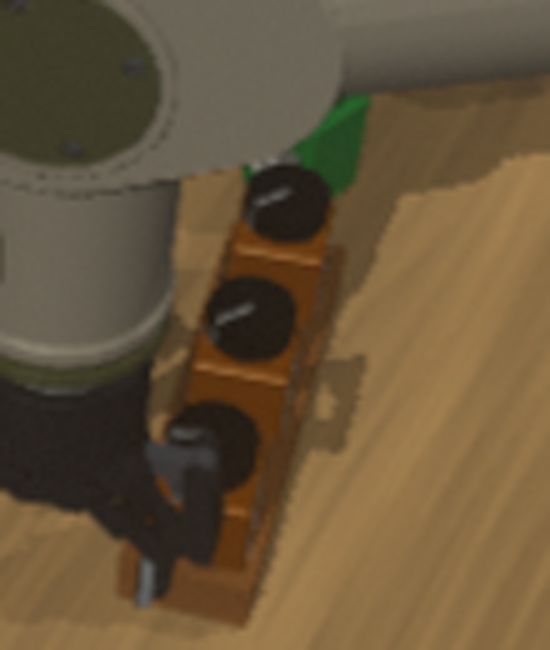

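View pics/t4.png

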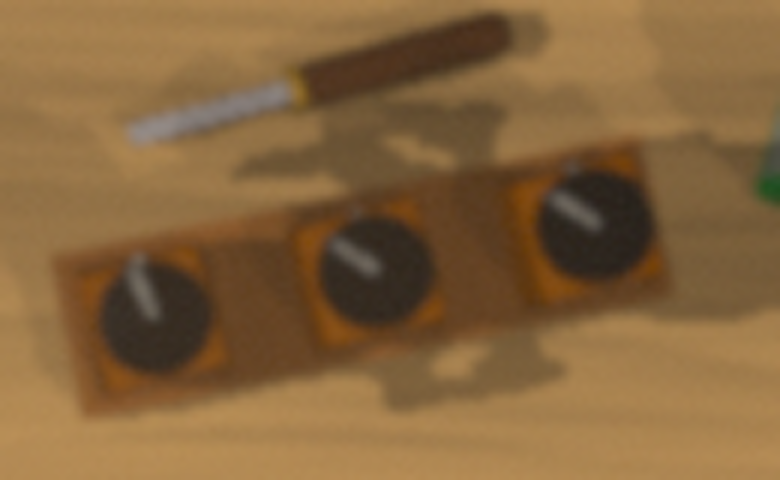

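Top crop: the lines on the middle and right caps, at (355,255) and (575,210), have turned by about 40-45° from their dashes. The left one turned about 10° (10° ≥ 0.08 rad). No jar has shifted. I'll pick up the middle jar by its glass.

```bash
python3 -m pendant '[[[0.4,-5.6,0],[0,0.6,-1.4],0],[[0.4,-5.6,0],[0,0,0],0],[[0.4,-5.6,0],[0,0,0],0],[[0.4,-5.6,0],[0,0,0],0],[[0.4,-5.6,0],[0,0,0],0],[[0,0,0],[0,0,0],0],[[0,0,0],[0,0,0],0]]'; python3 -c "
from h import *
st()"
```

```text
clock: 15.78
position: [0.482, -0.2166, 0.2177]
ee_rot: [0.995, 0.097, 0.001, -0.001]
ft_force: [-1.1, 0.9, -0.5]
grip_width: 1.0
t 15.78 pos [ 0.482  -0.2166  0.2177] yaw 11.16 zax [ 0.001  0.002 -1.   ] F [-1.11  0.86 -0.48] T [0.052 0.024 0.017] w 1.0
```

```bash
python3 -m pendant '[[[0.3,1.3,-2],[0,0,1.8],0],[[0,0,-4],[0,0,0],0],[[0,0,0],[0,0,0],0]]'; python3 -c "
from h import *
st()"
```

```text
clock: 16.15
position: [0.4851, -0.2011, 0.1573]
ee_rot: [0.994, 0.113, 0.001, -0.0]
ft_force: [-0.5, -0.3, 0.6]
grip_width: 1.001
t 16.15 pos [ 0.4851 -0.2011  0.1573] yaw 12.93 zax [ 0.002  0.001 -1.   ] F [-0.49 -0.32  0.65] T [-0.025  0.034  0.036] w 1.001
```

```bash
python3 -m pendant '[[[0,-0.2,-3],[0,0,0],0],[[0,0,-3],[0,0,0],0],[[0,0,-2.5],[0,0,0],0],[[0,0,0],[0,0,0],0]]'; python3 -c "
from h import *
st()"; python3 -m pendant '[[[0,0,0],[0,0,0],255],[[0,0,0],[0,0,0],255],[[0,0,0],[0,0,0],255],[[0,0,0],[0,0,0],255],[[0,0,0],[0,0,0],255]]' 50; python3 -c "
from h import *
st()"
```

```text
clock: 16.65
position: [0.4888, -0.2022, 0.0776]
ee_rot: [0.994, 0.112, 0.004, 0.002]
ft_force: [-0.2, 0.3, -0.4]
grip_width: 1.0
t 16.65 pos [ 0.4888 -0.2022  0.0776] yaw 12.91 zax [ 0.009 -0.003 -1.   ] F [-0.15  0.32 -0.43] T [ 0.016  0.022 -0.03 ] w 1.0
clock: 17.27
position: [0.4885, -0.2032, 0.0825]
ee_rot: [0.994, 0.112, 0.004, 0.004]
ft_force: [-1.1, 0.9, -4.7]
grip_width: 0.668
t 17.27 pos [ 0.4885 -0.2032  0.0825] yaw 12.81 zax [ 0.008 -0.006 -1.   ] F [-1.08  0.87 -4.71] T [-0.019  0.231 -0.021] w 0.668
```

The arm rose to z=0.0825, which is higher on the glass than I want. I'll open, lower and regrip.

```bash
python3 -m pendant '[[[0,0,0],[0,0,0],0],[[0,0,0],[0,0,0],0],[[0,0,0],[0,0,0],0]]'; python3 -c "
from h import *
st()";  python3 -m pendant '[[[-0.3,0,-0.9],[0,0.3,0],0],[[0,0,0],[0,0,0],0]]'; python3 -c "
from h import *
st()"
```

```text
clock: 17.65
position: [0.49, -0.2033, 0.0838]
ee_rot: [0.994, 0.112, 0.005, 0.004]
ft_force: [-0.3, -0.6, -0.0]
grip_width: 1.001
t 17.65 pos [ 0.49   -0.2033  0.0838] yaw 12.83 zax [ 0.011 -0.007 -1.   ] F [-0.32 -0.58 -0.01] T [ 0.078  0.099 -0.004] w 1.001
clock: 17.9
position: [0.4869, -0.2033, 0.0742]
ee_rot: [0.994, 0.112, 0.002, 0.004]
ft_force: [-0.5, 0.7, -0.1]
grip_width: 1.0
t 17.9 pos [ 0.4869 -0.2033  0.0742] yaw 12.84 zax [ 0.006 -0.007 -1.   ] F [-0.52  0.67 -0.07] T [0.02  0.022 0.011] w 1.0
```

```bash
python3 -m pendant '[[[-0.1,0,-0.3],[0.4,0.2,0],0],[[0,0,0],[0,0,0],100],[[0,0,0],[0,0,0],255],[[0,0,0],[0,0,0],255],[[0,0,0],[0,0,0],255],[[0,0,0],[0,0,0],255],[[0,0,0],[0,0,0],255]]' 60; python3 -c "
from h import *
st()"
```

```text
clock: 18.77
position: [0.4862, -0.2033, 0.0712]
ee_rot: [0.994, 0.112, 0.001, 0.0]
ft_force: [0.7, 0.6, -0.6]
grip_width: 0.669
t 18.77 pos [ 0.4862 -0.2033  0.0712] yaw 12.84 zax [ 0.003  0.    -1.   ] F [ 0.65  0.57 -0.63] T [-0.012 -0.008 -0.015] w 0.669
```

```bash
python3 -m pendant '[[[0,0,2],[0,0,0],255],[[0,0,4],[0,0,0],255],[[0,0,4],[0,0,0],255],[[0,0,4],[0,0,0],255],[[0,0,0],[0,0,0],255]]'; python3 -c "
from h import *
st()
c=manip.camera('side');crop(c,300,80,130,150,4,'pics/s5.png')"
```

```text
clock: 19.4
position: [0.4843, -0.2016, 0.2187]
ee_rot: [0.994, 0.113, 0.0, -0.001]
ft_force: [0.6, -0.7, -4.5]
grip_width: 0.671
t 19.4 pos [ 0.4843 -0.2016  0.2187] yaw 12.94 zax [ 0.001  0.002 -1.   ] F [ 0.64 -0.66 -4.55] T [-0.043  0.023  0.013] w 0.671
```

View pics/s5.png

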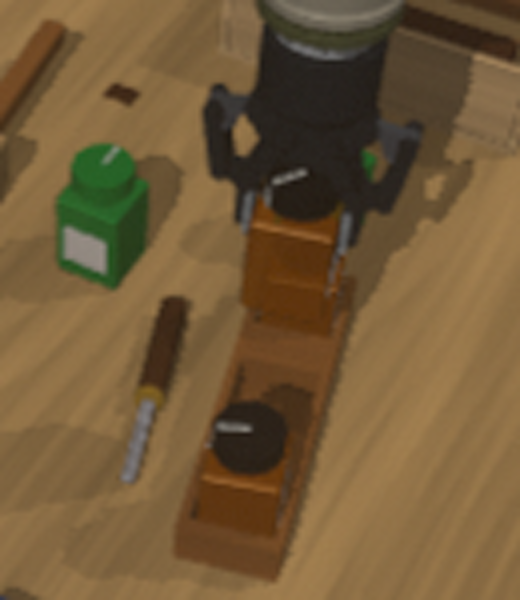

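The jar is held by its glass and upright, with a 4.5 N load. Carrying it to the far slot of the tray, at about (0.51, 0.21).

```bash
python3 -m pendant '[[[0.3,3,0],[0,0,-2],255],[[0.3,5,0],[0,0,-2],255],[[0.3,5,0],[0,0,-2],255],[[0.3,5,0],[0,0,-2],255],[[0.3,5,0],[0,0,-2],255],[[0.3,5,0],[0,0,-2],255],[[0.3,5,0],[0,0,-2],255],[[0.3,5,0],[0,0,-1],255],[[0,0,0],[0,0,0],255],[[0,0,0],[0,0,0],255]]'; python3 -c "
from h import *
st()
c=manip.camera('top');print([ray(c,u,v,.022).round(4).tolist() for u,v in((188,207),(268,209),(185,260),(266,263))]);crop(c,170,150,130,130,5,'pics/t6.png')"
```

```text
clock: 20.7
position: [0.4963, 0.1883, 0.2049]
ee_rot: [1.0, -0.023, -0.011, -0.003]
ft_force: [0.6, 0.5, -5.0]
grip_width: 0.671
t 20.7 pos [0.4963 0.1883 0.2049] yaw -2.66 zax [-0.022  0.006 -1.   ] F [ 0.59  0.52 -4.99] T [-0.054 -0.063 -0.018] w 0.671
[[0.585, 0.2726, 0.022], [0.584, 0.0447, 0.022], [0.4349, 0.2743, 0.022], [0.4312, 0.0458, 0.022]]
```

View pics/t6.png

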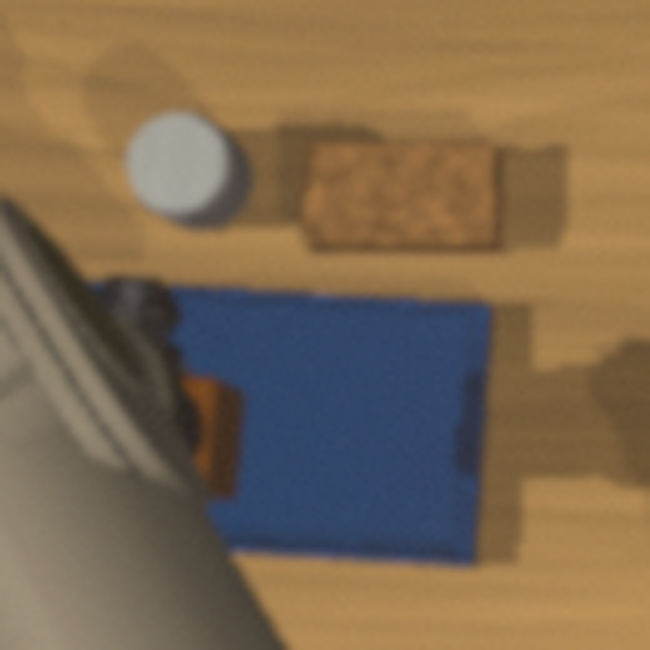

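Tray corners give a centre at (0.509,0.159), matching the earlier estimate. Aligning and lowering to TCP z≈0.07.

```bash
python3 -m pendant '[[[1.4,2.1,0],[-0.3,-1.2,0],255],[[0,0,0],[0,0,0],255],[[0,0,-3],[0,0,0],255],[[0,0,-3],[0,0,0],255],[[0,0,-3],[0,0,0],255],[[0,0,0],[0,0,0],255]]'; python3 -c "
from h import *
st()"
```

```text
clock: 21.5
position: [0.5109, 0.2001, 0.1112]
ee_rot: [1.0, -0.029, -0.002, 0.002]
ft_force: [-0.1, -0.3, -4.3]
grip_width: 0.668
t 21.5 pos [0.5109 0.2001 0.1112] yaw -3.31 zax [-0.003 -0.005 -1.   ] F [-0.09 -0.31 -4.29] T [0.009 0.016 0.001] w 0.668
```

```bash
python3 -m pendant '[[[-0.1,0.8,-1.5],[0.3,-0.1,0],255],[[0,0,-1.3],[0,0,0],255],[[0,0,0],[0,0,0],255]]'; python3 -c "
from h import *
st()"
```

```text
clock: 21.88
position: [0.5111, 0.2078, 0.0837]
ee_rot: [1.0, -0.03, 0.0, -0.001]
ft_force: [-0.7, 0.1, -3.0]
grip_width: 0.666
t 21.88 pos [0.5111 0.2078 0.0837] yaw -3.42 zax [ 0.001  0.001 -1.   ] F [-0.69  0.08 -2.96] T [-0.002  0.018 -0.014] w 0.666
```

```bash
python3 -m pendant '[[[0,0,-0.8],[0,0,0],255],[[0,0,-0.4],[0,0,0],255],[[0,0,-0.2],[0,0,0],255],[[0,0,0],[0,0,0],255]]'; python3 -c "
from h import *
st()"
```

```text
clock: 22.38
position: [0.5118, 0.2082, 0.0697]
ee_rot: [1.0, -0.03, 0.001, -0.001]
ft_force: [0.5, -0.2, -3.7]
grip_width: 0.669
t 22.38 pos [0.5118 0.2082 0.0697] yaw -3.42 zax [ 0.002  0.002 -1.   ] F [ 0.52 -0.22 -3.68] T [ 0.021 -0.017  0.004] w 0.669
```

```bash
python3 -m pendant '[[[0,0,-0.15],[0,0,0],255],[[0,0,0],[0,0,0],255]]'; python3 -c "
from h import *
st()"
```

```text
clock: 22.62
position: [0.5122, 0.2085, 0.0695]
ee_rot: [1.0, -0.03, 0.002, -0.001]
ft_force: [0.7, 0.5, -4.4]
grip_width: 0.67
t 22.62 pos [0.5122 0.2085 0.0695] yaw -3.42 zax [ 0.003  0.001 -1.   ] F [ 0.67  0.55 -4.44] T [0.02  0.029 0.014] w 0.67
```

```bash
python3 -m pendant '[[[0,0,-0.25],[0,0,0],255],[[0,0,-0.1],[0,0,0],255]]'; python3 -c "
from h import *
st()"
```

```text
clock: 22.88
position: [0.5124, 0.2088, 0.0692]
ee_rot: [1.0, -0.03, 0.002, 0.0]
ft_force: [-4.3, -2.5, 6.3]
grip_width: 0.671
t 22.88 pos [0.5124 0.2088 0.0692] yaw -3.43 zax [ 0.004 -0.    -1.   ] F [-4.26 -2.52  6.32] T [-0.537  1.459  0.044] w 0.671
```

Contact with the floor (force +6 N, at the expected z 0.069). Release and withdraw.

```bash
python3 -m pendant '[[[0,0,0],[0,0,0],0],[[0,0,0],[0,0,0],0],[[0,0,0],[0,0,0],0],[[0,0,0],[0,0,0],0],[[0,0,4],[0,0,0],0],[[0,0,5],[0,0,0],0],[[0,0,5],[0,0,0],0],[[-0.3,-5,0],[0,0,2],0],[[-0.3,-5,0],[0,0,2],0],[[0,-5,0],[0,0,2],0],[[0,-5,0],[0,0,2],0],[[0,0,0],[0,0,0],0]]'; python3 -c "
from h import *
st()
c=manip.camera('top');crop(c,170,150,130,130,5,'pics/t7.png')"
```

```text
clock: 24.38
position: [0.5055, 0.0038, 0.2143]
ee_rot: [0.999, 0.043, 0.003, -0.001]
ft_force: [-0.6, 1.2, -0.6]
grip_width: 1.001
t 24.38 pos [0.5055 0.0038 0.2143] yaw 4.95 zax [ 0.007  0.001 -1.   ] F [-0.58  1.19 -0.62] T [0.033 0.038 0.02 ] w 1.001
```

View pics/t7.png

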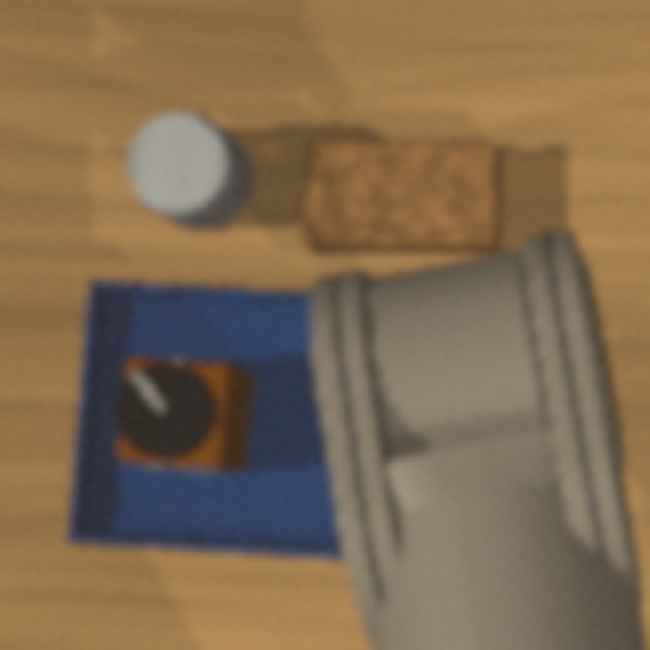

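The first jar stands upright at crop (180,412) and its cap is still turned. Now the right-hand jar.

```bash
python3 -m pendant '[[[0,-5,0],[0,0.4,2],0],[[0,-5,0],[0,0,2],0],[[0,-5,0],[0,0,2],0],[[0,-5,0],[0,0,2],0],[[0,-5,0],[0,0,0],0],[[0,-4.5,0],[0,0,0],0],[[0,0,0],[0,0,0],0],[[0,0,0],[0,0,0],0]]'; python3 -c "
from h import *
st()"
```

```text
clock: 25.42
position: [0.5091, -0.2844, 0.2149]
ee_rot: [0.992, 0.125, 0.002, -0.003]
ft_force: [-0.8, 0.7, 0.3]
grip_width: 1.001
t 25.43 pos [ 0.5091 -0.2844  0.2149] yaw 14.33 zax [ 0.004  0.007 -1.   ] F [-0.78  0.74  0.27] T [ 0.083 -0.017  0.053] w 1.001
```

```bash
python3 -m pendant '[[[-0.1,-1.7,-2],[-0.4,0.2,-1.2],0],[[0,0,-4],[0,0,0],0],[[0,0,0],[0,0,0],0]]'; python3 -c "
from h import *
st()"
```

```text
clock: 25.8
position: [0.5088, -0.2996, 0.1519]
ee_rot: [0.993, 0.115, -0.0, 0.001]
ft_force: [-0.3, -0.8, -0.1]
grip_width: 1.0
t 25.8 pos [ 0.5088 -0.2996  0.1519] yaw 13.26 zax [-0.    -0.001 -1.   ] F [-0.27 -0.77 -0.13] T [-0.019 -0.028  0.051] w 1.0
```

```bash
python3 -m pendant '[[[-0.1,-0.15,-3],[0,0,0],0],[[0,0,-3],[0,0,0],0],[[0,0,-1.6],[0,0,0],0],[[0,0,0],[0,0,0],0],[[0,0,0],[0,0,0],0]]'; python3 -c "
from h import *
st()"
```

```text
clock: 26.42
position: [0.511, -0.3015, 0.0793]
ee_rot: [0.993, 0.116, 0.002, 0.003]
ft_force: [-0.1, -0.1, -0.4]
grip_width: 1.001
t 26.43 pos [ 0.511  -0.3015  0.0793] yaw 13.33 zax [ 0.005 -0.005 -1.   ] F [-0.06 -0.1  -0.45] T [0.021 0.025 0.02 ] w 1.001
```

```bash
python3 -m pendant '[[[-0.3,0.1,-0.8],[0.3,0.3,0],0],[[0,0,0],[0,0,0],0],[[0,0,0],[0,0,0],100],[[0,0,0],[0,0,0],255],[[0,0,0],[0,0,0],255],[[0,0,0],[0,0,0],255],[[0,0,0],[0,0,0],255],[[0,0,0],[0,0,0],255]]' 60; python3 -c "
from h import *
st()"
```

```text
clock: 27.42
position: [0.5086, -0.3011, 0.0733]
ee_rot: [0.993, 0.116, 0.0, 0.001]
ft_force: [-0.8, 0.5, 0.1]
grip_width: 0.678
t 27.43 pos [ 0.5086 -0.3011  0.0733] yaw 13.31 zax [ 0.001 -0.002 -1.   ] F [-0.84  0.52  0.1 ] T [0.072 0.053 0.009] w 0.678
```

Gripped on the glass at z≈0.073. Lift.

```bash
python3 -m pendant '[[[0,0,2],[0,0,0],255],[[0,0,4],[0,0,0],255],[[0,0,4],[0,0,0],255],[[0,0,4],[0,0,0],255],[[0,0,0],[0,0,0],255]]'; python3 -c "
from h import *
st()";  python3 -m pendant '[[[0,3,0],[0,0,-2],255],[[0,5,0],[0,0,-2],255],[[0,5,0],[0,0,-2],255],[[0,5,0],[0,0,-2],255],[[0,5,0],[0,0,-2],255],[[0,5,0],[0,0,-2],255],[[0,5,0],[0,0,-2],255],[[0,5,0],[0,0,-1],255],[[0,0,0],[0,0,0],255],[[0,0,0],[0,0,0],255]]'; python3 -c "
from h import *
st()"
```

```text
clock: 28.05
position: [0.5077, -0.2999, 0.221]
ee_rot: [0.993, 0.117, 0.0, 0.001]
ft_force: [-0.4, -0.1, -4.7]
grip_width: 0.673
t 28.05 pos [ 0.5077 -0.2999  0.221 ] yaw 13.39 zax [ 0.001 -0.001 -1.   ] F [-0.38 -0.12 -4.7 ] T [ 0.016 -0.004 -0.059] w 0.673
clock: 29.3
position: [0.4981, 0.0913, 0.2155]
ee_rot: [1.0, -0.018, -0.006, 0.0]
ft_force: [-0.4, 0.2, -4.7]
grip_width: 0.673
t 29.3 pos [0.4981 0.0913 0.2155] yaw -2.11 zax [-0.011 -0.001 -1.   ] F [-0.35  0.23 -4.65] T [-0.067 -0.015  0.003] w 0.673
```

```bash
python3 -m pendant '[[[1.2,1.6,0],[0,-0.6,0],255],[[0,0,0],[0,0,0],255],[[0,0,-3],[0,0,0],255],[[0,0,-4],[0,0,0],255],[[0,0,-3],[0,0,0],255],[[0,0,0],[0,0,0],255]]'; python3 -c "
from h import *
st()"
```

```text
clock: 30.05
position: [0.5094, 0.0985, 0.1116]
ee_rot: [1.0, -0.023, -0.002, 0.002]
ft_force: [0.1, -0.7, -3.8]
grip_width: 0.673
t 30.05 pos [0.5094 0.0985 0.1116] yaw -2.68 zax [-0.005 -0.005 -1.   ] F [ 0.07 -0.71 -3.76] T [ 0.021 -0.016  0.001] w 0.673
```

```bash
python3 -m pendant '[[[0,0.8,-1.5],[0.3,-0.3,0],255],[[0,0,-1.2],[0,0,0],255],[[0,0,0],[0,0,0],255],[[0,0,-0.8],[0,0,0],255],[[0,0,-0.3],[0,0,0],255],[[0,0,0],[0,0,0],255]]'; python3 -c "
from h import *
st()"
```

```text
clock: 30.8
position: [0.5114, 0.1062, 0.0743]
ee_rot: [1.0, -0.024, 0.002, -0.0]
ft_force: [0.8, -0.7, -4.3]
grip_width: 0.673
t 30.8 pos [0.5114 0.1062 0.0743] yaw -2.78 zax [ 0.005  0.001 -1.   ] F [ 0.79 -0.68 -4.26] T [ 0.037  0.005 -0.016] w 0.673
```

```bash
python3 -m pendant '[[[0,0,-0.25],[0,0.2,0],255],[[0,0,-0.15],[0,0,0],255]]'; python3 -c "
from h import *
st()"; python3 -m pendant '[[[0,0,-0.25],[0,0,0],255]]'; python3 -c "
from h import *
st()"
```

```text
clock: 31.05
position: [0.5116, 0.1065, 0.0711]
ee_rot: [1.0, -0.024, 0.001, -0.0]
ft_force: [-8.9, -2.6, 17.6]
grip_width: 0.669
t 31.05 pos [0.5116 0.1065 0.0711] yaw -2.78 zax [ 0.002  0.001 -1.   ] F [-8.89 -2.57 17.59] T [-0.587  1.865 -0.087] w 0.669
clock: 31.18
position: [0.5117, 0.1066, 0.071]
ee_rot: [1.0, -0.024, 0.001, 0.001]
ft_force: [-21.6, -7.4, 49.7]
grip_width: 0.673
t 31.18 pos [0.5117 0.1066 0.071 ] yaw -2.78 zax [ 0.001 -0.002 -1.   ] F [-21.62  -7.42  49.65] T [-1.677  4.813  0.029] w 0.673
```

It's on the floor but pressed harder than needed (50 N). I'll relax first, then release.

```bash
python3 -m pendant '[[[0,0,0],[0,0,0],255],[[0,0,0],[0,0,0],255]]'; python3 -c "
from h import *
st()"; python3 -m pendant '[[[0,0,0],[0,0,0],0],[[0,0,0],[0,0,0],0],[[0,0,0],[0,0,0],0],[[0,0,0],[0,0,0],0],[[0,0,4],[0,0,0],0],[[0,0,5],[0,0,0],0],[[0,0,5],[0,0,0],0],[[-5,-2,2],[0,0,0],0],[[-4,-4,0],[0,0,0],0],[[0,-5,0],[0,0,0],0],[[0,0,0],[0,0,0],0]]'; python3 -c "
from h import *
st()
c=manip.camera('top');crop(c,170,150,250,130,3,'pics/t8.png')
c2=manip.camera('side');cv2.imwrite('pics/s8.png',c2['pixels'][...,::-1])
P=cloud(c);hgt=P[...,2];px=c['pixels'].astype(int)
m=(hgt>.1)&(hgt<.125)&(px.max(-1)<90)&(P[...,0]>.4)&(P[...,0]<.6)
nn,l,s,ce=cv2.connectedComponentsWithStats(m.astype(np.uint8))
for i in range(1,nn):
  if s[i,4]>20:
    q=P[l==i];print(ce[i].round(1),s[i,4],q.mean(0).round(4))
"
```

```text
clock: 31.42
position: [0.5121, 0.1067, 0.0718]
ee_rot: [1.0, -0.024, 0.001, 0.001]
ft_force: [-0.2, -0.2, -4.3]
grip_width: 0.674
t 31.43 pos [0.5121 0.1067 0.0718] yaw -2.78 zax [ 0.003 -0.002 -1.   ] F [-0.21 -0.23 -4.35] T [ 0.05  -0.066 -0.004] w 0.674
clock: 32.8
position: [0.4198, -0.0048, 0.2372]
ee_rot: [1.0, -0.023, 0.003, 0.001]
ft_force: [-0.2, 0.5, 0.1]
grip_width: 0.999
t 32.8 pos [ 0.4198 -0.0048  0.2372] yaw -2.68 zax [ 0.005 -0.002 -1.   ] F [-0.24  0.47  0.06] T [ 0.036  0.023 -0.038] w 0.999
[ 10.9 216.2] 351 [0.5422 0.7193 0.1145]
[ 46.5 215.2] 474 [0.5467 0.6238 0.1162]
[203.2 232.2] 272 [0.5102 0.2069 0.1122]
[241.3 233.3] 265 [0.5095 0.1056 0.1124]
[321.  253.2] 246 [ 0.4613 -0.1068  0.1143]
```

View pics/t8.png

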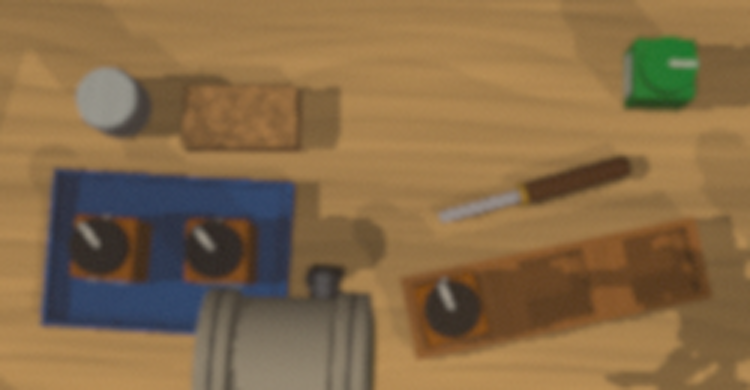

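View pics/s8.png

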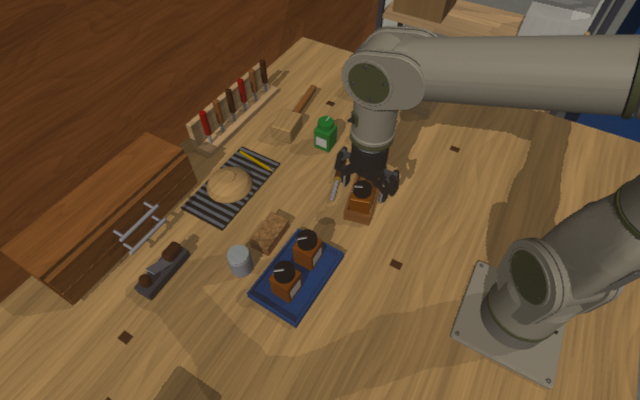

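Both jars stand upright in the tray, with their caps at top-crop (100,247) and (215,250). The third is in its pocket and the bystanders haven't moved. One last check on the tight cap's angle before handing in.

Run:
```python
from h import *
c0=dict(np.load("pics/top0.npz"));c=manip.camera('top')
for k in(c0,c):
    g=k["pixels"][240:268,306:336].astype(np.float32);P=cloud(k)[240:268,306:336]
    gm=g.min(-1);m=(gm>95)&(P[...,2]>.105)
    ys,xs=np.nonzero(m);w=gm[m]-80
    pts=np.c_[xs,ys]-np.average(np.c_[xs,ys],axis=0,weights=w)
    e,v=np.linalg.eigh((pts*w[:,None]).T@pts);d=v[:,1]*-np.sign(v[1,1]);print(len(xs),np.degrees(np.arctan2(-d[0],-d[1])))
a=cv2.resize(c0["pixels"][235:270,303:338,::-1],None,fx=11,fy=11,interpolation=cv2.INTER_CUBIC)
b=cv2.resize(c["pixels"][235:270,303:338,::-1],None,fx=11,fy=11,interpolation=cv2.INTER_CUBIC)
cv2.imwrite("pics/cmp.png",np.hstack([a,b]))
```

```text
10 10.067662151075357
19 23.12958147447658
```

View pics/cmp.png

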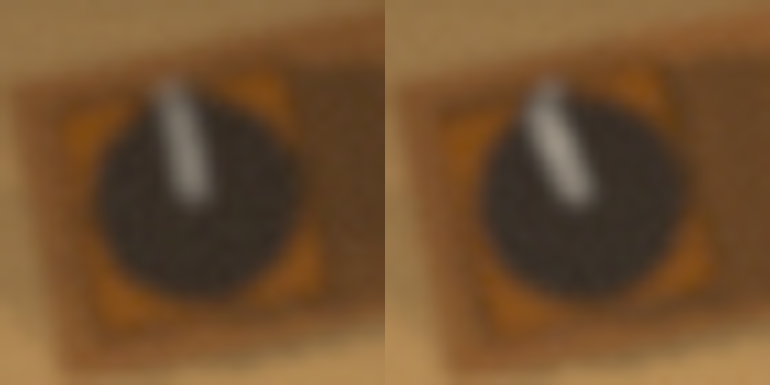

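The tight cap's line (right half, (545,100) to (578,195)) has swung about 10-13°. Even less up to 4° of pocket play, that is above 0.08 rad.

```bash
python3 -c "
from workcell import manip
print(manip.hand_in())"
```

```text
the job is handed in; nothing more can be done
None
```

I tested all three caps in the caddy, moved both loose-capped jars to the blue tray, and handed the job in at about 33 s of the 72 s allowed.

- **Cap tests:** The middle and right-hand caps (seen from the robot's side) turned freely by about 45°. The left-hand cap stopped dead: the wrist moment jumped to 1.4 N m after about 15° of hand turn.
- **Moves:** I gripped both loose jars by the glass and stood them in the tray at about (0.510, 0.207) and (0.510, 0.106). The tray's centre is at (0.509, 0.159).
- **Last checks:** In both cameras the two jars look upright, with their caps still turned. The tight jar is in its pocket within about 1 mm of where it started. Its line has turned about 10–13° in the image, including up to 4° of pocket play. The gouge, tin and sanding block look undisturbed, and the gripper was open and clear of everything.

**What didn't go cleanly:**
- I regripped the first cap once.
- I regripped the first jar once because the grip was too high on the glass.
- I pressed the second jar onto the tray floor with about 50 N for a moment before relaxing and releasing it. That was under the 120 N wrist limit, and only the held jar was touching the tray.
- Near zero, the wrist moment is noisy to about ±0.1 N m. For the loose caps I therefore relied on the turned paint lines rather than the moment reading.

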